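Lock the tray sealer's seal plate with the T-handle hex key

TASK

Take the large T-handle hex key out of its block, seat it fully home in the recessed hex socket of the clamp on the tray sealer's deck, and only then turn it clockwise (seen from above) until the clamp's arm comes up against its stop, pointing straight in over the seal plate. Turn the clamp with the key only, not with the gripper, and leave the key standing in the socket, let go. Leave the smaller T-handle key in its block.

Things in the scene. Friction and masses are not known exactly. Their poses are not given: they have to be found in the camera images.
- hex_key: Large T-handle hex key, upright in a hole 50 mm deep in a 60 mm block. 170 mm tall, 0.26 kg: hex stem 14 mm across flats (last 7 mm tapered round), black flat-sided handle 90 long, 18 thick, 30 tall (140 to 170 mm above the tip). Origin: centre of tip. z up the stem; x along the handle, and a hexagon corner points along x (fits every 60 deg); y across the handle.
- clamp_head: Clamp on the deck: 54 mm steel collar, rim 20 mm above the deck, with an arm reaching 72 mm out. Hex socket: flared mouth 38 mm across flats narrows over 20 mm to 15.2 mm, then 24 mm deeper to a flat floor 44 mm below the rim. Origin: centre of mouth at rim height (105 mm up). z up the axis; x along the arm, and a socket corner points along x. Key play about 10 deg either way. Turns with the joint.
- clamp_screw (a joint): Turn of the clamp, rad, growing clockwise seen from above. Starts loose (0 to 0.4); hard stop at 1.25 (tight), where a pin stands beside the arm and the arm points straight away from the sealer's near edge, over the grey seal plate. Steady friction about 0.04 N m; stays where it is left.
- small_key: Bystander: a smaller T-handle hex key in its own block. Same black handle shape but 56 mm long, 14 mm thick, 20 mm tall; 7 mm hex stem; 110 mm high in all. Origin: centre of its tip; z up the stem, x along its handle.
There are look-alikes about, which are no part of the job. What is shaped like the hex_key but red or yellow is not meant.

How it is judged:
By the outcome, as a careful person would: the job done as asked, in the order asked, and still so for the second after the job is handed in, with the robot touching nothing.
It also fails if it takes over 38 s, if anything falls off the work surface, if the arm or the gripper's body presses on something with over 40 N, if the wrist force passes 120 N, or if a joint passes its speed limit or range.

ROBOT

A 6-joint arm with a two-finger parallel gripper is mounted at the origin on the work surface. World frame = base frame: x ahead of the robot, y to its left, z up, the work surface at z = 0. Lengths are in m, angles in rad, forces in N, time in s.
With the tool pointing down it reaches from about 0.35 to 0.925 m from the base axis. Payload 6.4 kg.
Tool frame: the origin (TCP) lies at the very end of the fingers, on their centre line; the grasp point (between the pads) lies 19 mm behind it; z points along the fingers, y is the line along which they close (so a half turn about z gives the same grasp; the last joint's range is limited). The gripper opens to 85 mm and grips with 20 to 120 N. Pads are 22 mm wide; open, the fingers measure 114 mm over their backs; the gripper's body (76 mm by 85 mm) begins 54 mm behind the grasp point. The pads swing forward as they close: fully open they stand 13 mm farther back than shut.
Start: joints at [-1.486, 0.245, 1.558, -0, 1.339, -0.174], TCP at [0.166, -0.628, 0.231] pointing down, gripper open.
Joint ranges: [-3.13, 3.13], [-1.02, 2.26], [0.13, 2.54], [-0.95, 4.09], [0.21, 2.88], [-2.74, 2.74]. Speed limits (rad/s): [2.57, 2.57, 3.14, 3.14, 3.14, 3.14].

INTERFACE

Orientations are given as a rotation vector (axis times angle).
In Python, from workcell import * gives the robot as it stands.
- The arm moves only by the tool move_arm, never from a script. Its argument "plan" is a list of rows, each a list of 7 numbers: the finger opening in cm, from 0 to 8.54, then the shift along the tool's x, y, z in cm, then the turn, a rotation vector about the tool's x, y, z in degrees. In form: [[hand, tx, ty, tz, rx, ry, rz], ...]. A call has 1 to 8 rows; each row shifts and turns the commanded pose from where the row before left it, along the tool's axes as they then stand; what a row does not reach is not made up. A row lasts 1/10 s, in which the tool goes at most 50 mm and 8.59 degrees, less where a joint would pass 70% of its speed; a pose out of reach is approached as far as the arm can. A call is refused whole if a number of a shift passes 5 or a number of a turn 8.59, either way. A call with a gripper value outside its range is refused whole. The fingers move at their own pace and stop on an object; "newtons" is the grip in N (left out, the last holds). Time passes only in rows, so rows that do not move let the fingers close. It gives the time, the measured TCP pose, the force, the opening and the grip force at its end, in the units of the state.
- observe(): the state, without advancing time (a new reading comes with each control period).
- snapshot(name): name is "scene" or "top" or "wrist"; returns (picture, depth): 384x512x3 uint8, red, green, blue; 384x512 float32, m along the optical axis (not along the pixel's ray), 0 where there is no reading.
- calibration(name): a dict with "fx", "fy", "cx", "cy" (pixels), "R" (3x3) and "t" (3): a world point X has camera coordinates R X + t; the wrist camera has in their place "hand_eye" (4x4, takes a point from camera to tool coordinates, whose origin is the TCP and whose axes are the flange's). Camera axes: x right, y down, z forward; pixel columns grow to the right and rows downward; lengths in m; the calibration is good to about 2 mm. A picture is of the moment at which its call begins: read the wrist's pose just before it. calibration takes no time and is no camera call.
- sign_off(): hands the job in; it is judged then, once.
The state is a dict: "time_s": time; "joints": joint angles; "qd": joint speeds; "joint_torque": joint torques, N m; "ee_pos": TCP position; "eef_rot": TCP orientation; "force": force on the tool from outside, world axes, zero at the start; "ft_torque": the same for the moment, N m; "finger_gap": opening from 0.0 (shut) to 1.0 (fully open); "gripper_force": force on a finger pad.
Only numpy, scipy, OpenCV 4.12 (cv2) and the standard library are available. Lean on these libraries where they do the work, as an engineer would, in place of code of your own. Each camera call takes 0.05 s, during which the arm holds its last target. There are 200 camera calls.

## Working session

There is one attempt and no reset: what is moved stays moved. The work goes in short steps, Python scripts to look and compute and a tool call to move; the robot and the scene stay as the last step left them, time stands still between calls to the robot, and variables do not carry over. Pictures are saved under pics/ and viewed, at most 10 in all, crops included, and the job is handed in when it is done.

Besides the shell and the picture viewer there is one more tool, called after ">>>" by a JSON object that holds its "name" and its "arguments". move_arm: Moves the arm, as the interface text tells. Its arguments: {"type":"object","properties":{"plan":{"type":"array","items":{"type":"array","items":{"type":"number"}}},"newtons":{"type":"number"}},"required":["plan"]}

```bash
mkdir -p pics; python3 - <<'E'
from workcell import *
import cv2,numpy as np
s=observe();print(s['time_s'],s['ee_pos'],s['eef_rot'],s['finger_gap'])
for n in("scene","top"):
    p,d=snapshot(n);cv2.imwrite(f'pics/{n}0.png',cv2.cvtColor(p,cv2.COLOR_RGB2BGR));np.savez(f'{n}0.npz',p=p,d=d)
    print(n,calibration(n))
print(calibration("wrist"))
E
```

```text
0.0 [ 0.16630404 -0.62777011  0.23016562] [-3.11339089e+00 -4.05171092e-01 -1.13425625e-04] 1.0008220235801548
scene {'fx': 389.82006143445864, 'fy': 389.82006143445864, 'cx': 248.96345161681074, 'cy': 194.32701655587454, 'R': array([[ 0.76827167,  0.63987348,  0.01790441],
       [ 0.50847736, -0.59304065, -0.62430246],
       [-0.38885654,  0.48873789, -0.78097751]]), 't': array([-0.32848995, -0.26560209,  1.39135121])}
top {'fx': 444.31980146528855, 'fy': 444.31980146528855, 'cx': 255.81786111696647, 'cy': 192.80601020861963, 'R': array([[ 0.00522652, -0.99998007, -0.0035408 ],
       [-0.99543479, -0.00486525, -0.09532006],
       [ 0.09530093,  0.00402283, -0.99544038]]), 't': array([-0.11023238,  0.54164691,  1.09271612])}
{'fx': 275.1000992455395, 'fy': 275.1000992455395, 'cx': 257.8004056503369, 'cy': 191.60098734440172, 'hand_eye': array([[ 8.86824702e-05, -9.63267000e-01, -2.68545486e-01,
         6.82916232e-02],
       [ 9.99999580e-01, -1.59482499e-04,  9.02292812e-04,
        -5.49453812e-04],
       [-9.11977195e-04, -2.68545453e-01,  9.63266582e-01,
        -1.43316143e-01],
       [ 0.00000000e+00,  0.00000000e+00,  0.00000000e+00,
         1.00000000e+00]])}
```

View pics/top0.png

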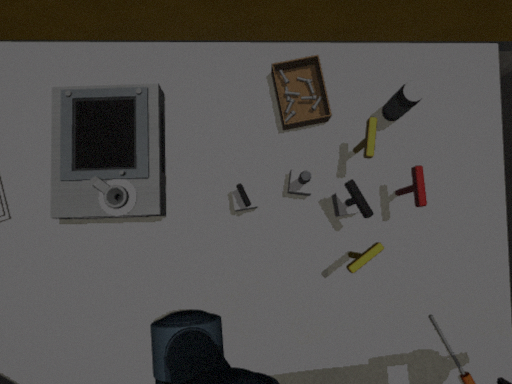

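View pics/scene0.png

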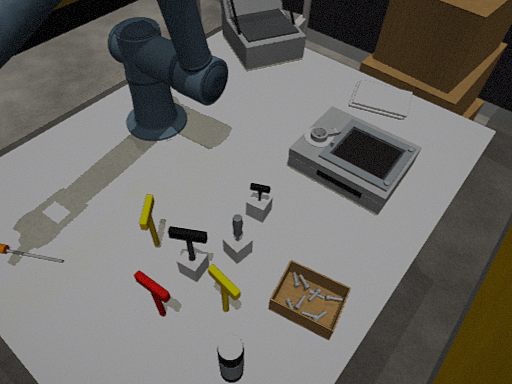

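The top view shows the large black key at about (358,198), the small key at (243,195), the clamp collar at (116,196) with its arm towards (98,183), and red and yellow decoys. The scene view agrees: big black handle (188,235), clamp (320,135).

```bash
cat > h.py <<'E'
from workcell import *
import cv2,numpy as np
def pts(c,d,R=None,t=None):
    v,u=np.mgrid[:d.shape[0],:d.shape[1]]
    P=np.stack([(u-c['cx'])/c['fx']*d,(v-c['cy'])/c['fy']*d,d],-1)
    return (P-c['t'])@c['R']
def ray(c,u,v,z):
    r=np.array([(u-c['cx'])/c['fx'],(v-c['cy'])/c['fy'],1])@c['R'];o=-c['t']@c['R']
    return o+r*(z-o[2])/r[2]
E
python3 - <<'E'
from h import *
for n,box in(("top",(320,170,390,230)),("scene",(160,220,215,250))):
    f=np.load(n+'0.npz');c=calibration(n);P=pts(c,f['d']);g=f['p'].max(-1)
    u0,v0,u1,v1=box;m=np.zeros(g.shape,bool);m[v0:v1,u0:u1]=1
    m&=(g<45)&(P[...,2]>.12);Q=P[m]
    print(n,m.sum(),np.percentile(Q[:,2],[2,25,50,75,98]))
    top=m&(P[...,2]>.172)
    vv,uu=np.nonzero(top);
    W=np.array([ray(c,a,b,.18) for a,b in zip(uu,vv)])
    r=cv2.minAreaRect((W[:,:2]*1000).astype(np.float32));print('top face',len(W),r, Q[:,:2].mean(0))
    bp=cv2.boxPoints(r);e=[bp[1]-bp[0],bp[2]-bp[1]];e=max(e,key=np.linalg.norm);print('ang',np.degrees(np.arctan2(e[1],e[0])))
n='top';f=np.load('top0.npz');c=calibration(n);P=pts(c,f['d']);np.set_printoptions(linewidth=250)
print((P[170:220:2,84:150:2,2]*1000).round().astype(int))
im=cv2.imread('pics/top0.png')
a=cv2.resize(im[165:225,75:165],None,fx=8,fy=8,interpolation=cv2.INTER_CUBIC)
cv2.imwrite('pics/c1.png',cv2.convertScaleAbs(a,alpha=1.6))
E
```

```text
top 405 [0.14407508 0.17685438 0.17975673 0.18141233 0.18423293]
top face 338 ((513.43896484375, -326.8465576171875), (86.91777038574219, 29.40565299987793), 30.469266891479492) [ 0.51513058 -0.32973784]
ang 30.469257
scene 454 [0.12955903 0.16635271 0.17738819 0.17986722 0.18200703]
top face 293 ((522.930419921875, -339.7922058105469), (87.41688537597656, 27.88423728942871), 30.175092697143555) [ 0.52488385 -0.33925605]
ang 30.17509
[[  95   90   92 1139   90   94   90   93   92   92   95   92   95   90   92   90   93   95  110  111   93   96   95   95   92   92   89   93   92   92   92   92   88]
 [  93   92   89   96   96   96   92   93   92   95   95   94   95   93   97   95   93   95  108  110  101   95   94   92   91   91   96   94   96   96   94   95   87]
 [  92   92   91   91   95   90   96   92   94   90   92   92   97   96   95   92   95   93   96  103   92   90   94   95   92   92   94   94   93   91   92   96   89]
 [  93   90   94   94   93  101   92   94   91   94   93   95   92   91   94   95   94   91   92   94   93   94   94   93   98   91   94   94   93   96   95  
[... 2838 characters left out ...]
5   84   88   87   85   87]
 [  87   85   85   85   87   82   86   91   86   85   84   86   89   87   85   85   87   87   87   88   89   88   86   81   82   87   88   88   89   88   88   83   91]
 [  85   88   85   87   87   87   87   87   90   85   84   86   86   88   89   90   88   89   87   87   82   87   89   86   83   85   85   86   86   87   83   84   86]
 [  87   87   87   85   88   84   81   75   72   70   71   65   61   62   59   64   62   58   63   64   60   59   60   63   61   59   57   57   48   49   43   42   28]
 [  43   45   41   36   37   -1    2    2    5    1    4    1    0   -1    0   -1   -1    1    1    0    2    2   -4    2   -3    6    1    4    1   -1    0    4   -1]]
```

View pics/c1.png

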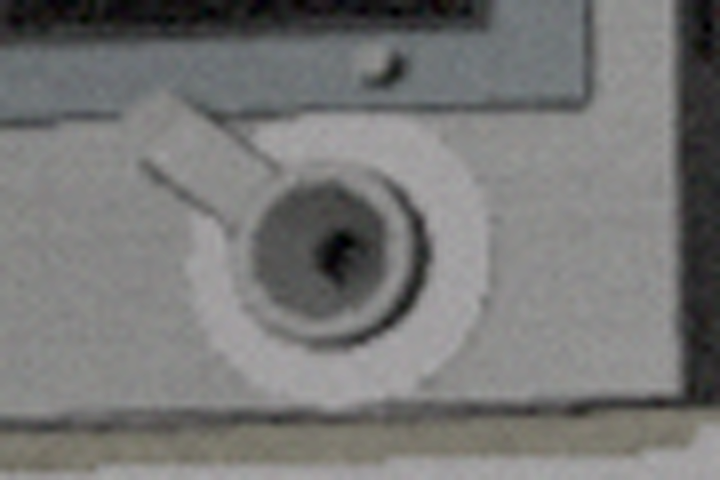

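The crop shows the clamp collar centred near crop (328,250), full-image (116,196). The arm points up-left, and the bore shows at (340,255). I'll hover over the key and measure with the wrist camera.

>>> {"name": "move_arm", "arguments": {"plan": [[8.5,0,0,-2,0,0,-7.75],[8.5,0,0,-2,0,0,-7.75],[8.5,4.5,-0.8,0,0,0,0],[8.5,4.5,-0.8,0,0,0,0],[8.5,4.5,-0.8,0,0,0,0],[8.5,4.5,-0.8,0,0,0,0],[8.5,4.5,-0.8,0,0,0,0],[8.5,4.5,-0.8,0,0,0,0]]}}

```text
time_s: 0.9
ee_pos: [0.3762, -0.449, 0.2709]
eef_rot: [-3.032, -0.821, 0.0]
force: [0.3, -0.1, 0.6]
finger_gap: 0.997
gripper_force: 0.0
```

>>> {"name": "move_arm", "arguments": {"plan": [[8.5,4.5,-0.8,0,0,0,0],[8.5,4.5,-0.8,0,0,0,0],[8.5,4.5,-0.7,0,0,0,0],[8.5,4.5,-0.7,0,0,0,0],[8.5,0,0,0,0,0,0],[8.5,0,0,0,0,0,0],[8.5,0,0,0,0,0,0]]}}

```text
time_s: 1.6
ee_pos: [0.5147, -0.3342, 0.2709]
eef_rot: [-3.032, -0.82, 0.001]
force: [-0.5, 0.1, -0.6]
finger_gap: 0.995
gripper_force: 0.0
```

```bash
cat >> h.py <<'E'
from scipy.spatial.transform import Rotation as Ro
def wrist():
    s=observe();p,d=snapshot("wrist");c=dict(calibration("wrist"))
    T=np.eye(4);T[:3,:3]=Ro.from_rotvec(s['eef_rot']).as_matrix();T[:3,3]=s['ee_pos'];T=T@c['hand_eye']
    c['R']=T[:3,:3].T;c['t']=-c['R']@T[:3,3]
    return s,p,d,c
E
python3 - <<'E'
from h import *
s,p,d,c=wrist();np.savez('w1.npz',p=p,d=d)
cv2.imwrite('pics/w1.png',cv2.cvtColor(p,cv2.COLOR_RGB2BGR))
print(s['time_s'],s['ee_pos'],s['eef_rot'],s['joints'])
P=pts(c,d);X=P[...,:2]-[.518,-.333]
m=(p.max(-1)<45)&(P[...,2]>.174)&(P[...,2]<.19)&(np.hypot(*X.transpose(2,0,1))<.08)
vv,uu=np.nonzero(m);W=np.array([ray(c,a,b,.18) for a,b in zip(uu,vv)])
print(len(W),cv2.minAreaRect((W[:,:2]*1000).astype(np.float32)),W.mean(0),np.median(P[m][:,2]),(uu.min(),uu.max(),vv.min(),vv.max()))
C=np.cov(W[:,:2].T);w,V=np.linalg.eigh(C);print(np.sqrt(12*w)*1000,np.degrees(np.arctan2(V[1,1],V[0,1])))
E
```

```text
1.6 [ 0.51474093 -0.3342334   0.27088174] [-3.03204438e+00 -8.20468220e-01  1.03718684e-03] [-7.60283309e-01  1.31517707e-01  1.61495561e+00 -3.09213558e-04
  1.39588976e+00  2.82026816e-01]
88 ((521.6407470703125, -330.78741455078125), (41.88218307495117, 12.76707935333252), 31.319143295288086) [ 0.5155629  -0.33208409  0.18      ] 0.18038518700265216 (np.int64(251), np.int64(266), np.int64(163), np.int64(209))
[13.14172949 26.67808378] -141.98628784228228
```

View pics/w1.png

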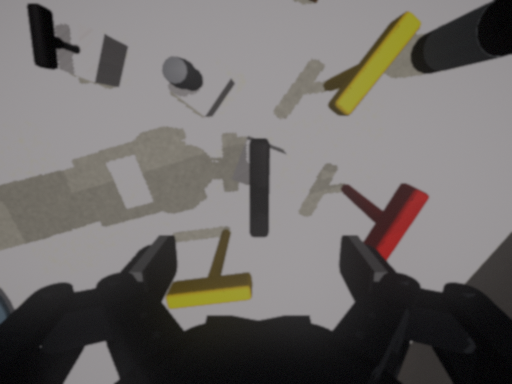

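The wrist view shows the large black handle upright at cols 249–270, rows 138–237. Decoys stand at (210,290) yellow and (400,220) red, so I'll descend with the fingers only partly open. Next I'll get the handle outline from its colour.

```bash
python3 - <<'E'
from h import *
f=np.load('w1.npz');p=f['p'];d=f['d'];_=0
s=observe();c=dict(calibration("wrist"))
T=np.eye(4);T[:3,:3]=Ro.from_rotvec(s['eef_rot']).as_matrix();T[:3,3]=s['ee_pos'];TT=T.copy();T=T@c['hand_eye']
c['R']=T[:3,:3].T;c['t']=-c['R']@T[:3,3]
m=(p.max(-1)<60).astype(np.uint8);n,l,st,ce=cv2.connectedComponentsWithStats(m)
k=l[190,259];print(st[k])
for v in (141,150,170,190,210,230,235):
    u=np.nonzero(l[v]==k)[0];print(v,u.min(),u.max(),d[v,259],p[v,u.min():u.max()+1].max(-1))
def tool(u,v,z=.18): return ((ray(c,u,v,z)-TT[:3,3])@TT[:3,:3]*1000).round(1)
for uv in((259.5,138),(259.5,237),(249,190),(270,190),(170,300),(250,285),(215,235),(405,190),(370,255)):print(uv,tool(*uv),ray(c,*uv,.18).round(4))
# scene/top check: silhouette midlines
for n in('top','scene'):
    f=np.load(n+'0.npz');cc=calibration(n);P=pts(cc,f['d'])
    m=(f['p'].max(-1)<60)&(P[...,2]>.176)&(P[...,2]<.19)&(np.hypot(P[...,0]-.518,P[...,1]+.333)<.07)
    print(n,m.sum(),P[m].mean(0))
E
```

```text
[ 250  139   20   97 1631]
141 252 266 0.23229715 [49 46 46 47 46 47 47 45 45 46 48 48 48 48 52]
150 251 267 0.23186308 [48 48 48 50 49 51 51 51 51 53 52 55 54 54 53 52 51]
170 250 267 0.2365957 [55 48 45 46 46 47 49 47 51 50 50 51 50 51 50 51 49 51]
190 251 267 0.24197191 [47 44 43 44 45 44 45 44 45 46 46 46 45 46 46 44 51]
210 251 267 0.24688858 [52 47 46 45 45 47 46 46 46 47 46 45 47 47 48 46 55]
230 251 266 0.25370058 [54 49 50 50 50 49 49 51 50 49 51 50 51 51 51 52]
235 254 264 0.25472885 [56 56 56 55 57 56 58 56 56 56 58]
(259.5, 138) [49.7  1.2 91. ] [ 0.5581 -0.3105  0.18  ]
(259.5, 237) [-40.7   1.3  91. ] [ 0.4801 -0.3561  0.18  ]
(249, 190) [ 4.5 -8.  91. ] [ 0.5144 -0.3253  0.18  ]
(270, 190) [ 4.5 10.5 91. ] [ 0.5237 -0.3413  0.18  ]
(170, 300) [-108.8  -87.5   91.1] [ 0.3765 -0.3137  0.18  ]
(250, 285) [-91.7  -7.9  91.1] [ 0.4313 -0.3739  0.18  ]
(215, 235) [-38.6 -39.8  91.1] [ 0.4611 -0.3196  0.18  ]
(405, 190) [  4.5 129.8  91. ] [ 0.5838 -0.4444  0.18  ]
(370, 255) [-59.2 105.8  91. ] [ 0.5167 -0.4558  0.18  ]
top 329 [ 0.5168428  -0.33201562  0.18029131]
scene 251 [ 0.52046285 -0.3351135   0.17953564]
```

>>> {"name": "move_arm", "arguments": {"plan": [[4.5,0.45,0.1,0,0,0,0],[4.5,0,0,3,0,0,0],[4.5,0,0,4,0,0,0],[4.5,0,0,3.5,0,0,0],[4.5,0,0,1.9,0,0,0],[4.5,0,0,0,0,0,0],[0,0,0,0,0,0,0],[0,0,0,0,0,0,0]], "newtons": 70}}

```text
time_s: 2.45
ee_pos: [0.5206, -0.3335, 0.1496]
eef_rot: [3.03, 0.82, 0.003]
force: [-3.5, 5.9, 6.8]
finger_gap: 0.201
gripper_force: 55.0
```

>>> {"name": "move_arm", "arguments": {"plan": [[0,0,0,0,0,0,0],[0,0,0,0,0,0,0],[0,0,0,0,0,0,0]]}}

```text
time_s: 2.75
ee_pos: [0.5207, -0.3334, 0.1495]
eef_rot: [3.029, 0.821, 0.003]
force: [0.3, -1.0, 6.6]
finger_gap: 0.201
gripper_force: 69.4
```

>>> {"name": "move_arm", "arguments": {"plan": [[0,0,0,-1,0,0,0],[0,0,0,-2.5,0,0,0],[0,0,0,-3,0,0,0],[0,0,0,-3.5,0,0,0],[0,0,0,-4,0,0,0],[0,0,0,-3,0,0,0]]}}

```text
time_s: 3.35
ee_pos: [0.5198, -0.3322, 0.3198]
eef_rot: [3.031, 0.822, 0.001]
force: [0.5, -0.3, -4.5]
finger_gap: 0.198
gripper_force: 69.2
```

```bash
python3 - <<'E'
from h import *
s=observe();print(s['time_s'],s['ee_pos'],s['eef_rot'],s['force'],s['finger_gap'])
for n in('top','scene'):
    f=np.load(n+'0.npz');cc=calibration(n);P=pts(cc,f['d'])
    uv=(115.75,196.3) if n=='top' else (320,134)
    c0=ray(cc,*uv,.105)
    r=np.hypot(P[...,0]-c0[0],P[...,1]-c0[1])
    print(n,'eye',c0)
    m=(P[...,2]>.098)&(P[...,2]<.115)&(r<.09)
    # fit circle radius ~23 (rim midline) iterating
    vv,uu=np.nonzero(m);W=np.array([ray(cc,a,b,.105) for a,b in zip(uu,vv)])[:,:2]
    h=c0[:2]
    for _ in range(15):
        D=W-h;rr=np.hypot(*D.T);k=(rr<.032)&(rr>.012)
        ang=np.arctan2(D[:,1],D[:,0]);k&=~((ang>.4)&(ang<1.5))
        A=np.c_[2*W[k],np.ones(k.sum())];x=np.linalg.lstsq(A,(W[k]**2).sum(1),rcond=None)[0];h=x[:2]
    print(' rim',h,k.sum(),np.sqrt(x[2]+h@h))
    D=W-h;rr=np.hypot(*D.T);k=(rr>.033)&(rr<.08)&(abs(np.arctan2(D[:,1],D[:,0])-.95)<.5)
    print(' arm ang',np.degrees(np.arctan2(*D[k].mean(0)[::-1])),k.sum(),rr[k].max())
    # sealer near edge in top view
E
```

```text
3.35 [ 0.51975301 -0.3322428   0.31979103] [3.03117570e+00 8.21643651e-01 1.19571059e-03] [ 0.5082338  -0.29760679 -4.54535872] 0.19784697616423752
top eye [0.52479408 0.21970759 0.105     ]
 rim [0.52560088 0.22111407] 236 0.02207038167351092
 arm ang 53.96102237188455 150 0.07239017332041414
scene eye [0.5333078  0.21367645 0.105     ]
 rim [0.52755353 0.21621807] 104 0.023000550698974123
 arm ang 51.894606243901585 62 0.07091169464312266
```

>>> {"name": "move_arm", "arguments": {"plan": [[0,0,0,0,0,0,-7.5],[0,0,0,0,0,0,-7.5],[0,0,0,0,0,0,-7.5],[0,2,-1.8,0,0,0,0],[0,3.2,-2.9,0,0,0,0],[0,3.2,-2.9,0,0,0,0],[0,3.2,-2.9,0,0,0,0],[0,3.2,-2.9,0,0,0,0]]}}

```text
time_s: 4.15
ee_pos: [0.5015, -0.1316, 0.3168]
eef_rot: [-2.813, -1.396, 0.001]
force: [1.3, 0.3, -2.1]
finger_gap: 0.201
gripper_force: 69.1
```

>>> {"name": "move_arm", "arguments": {"plan": [[0,3.2,-2.9,0,0,0,0],[0,3.2,-2.9,0,0,0,0],[0,3.2,-2.9,0,0,0,0],[0,3.2,-2.9,0,0,0,0],[0,3.2,-2.9,0,0,0,0],[0,3.2,-2.9,0,0,0,0],[0,2.4,-2.0,0,0,0,0],[0,0,0,0,0,0,0]]}}

```text
time_s: 4.95
ee_pos: [0.4771, 0.159, 0.3169]
eef_rot: [-2.809, -1.404, 0.001]
force: [0.0, 0.0, -3.5]
finger_gap: 0.201
gripper_force: 69.3
```

>>> {"name": "move_arm", "arguments": {"plan": [[0,0,0,0,0,0,0],[0,0,0,0,0,0,0]]}}

```text
time_s: 5.15
ee_pos: [0.4782, 0.1552, 0.317]
eef_rot: [2.814, 1.397, -0.001]
force: [0.5, -0.1, -2.5]
finger_gap: 0.199
gripper_force: 69.3
```

```bash
python3 - <<'E'
from h import *
s,p,d,c=wrist();np.savez('w2.npz',p=p,d=d,R=c['R'],t=c['t'])
cv2.imwrite('pics/w2.png',cv2.cvtColor(p,cv2.COLOR_RGB2BGR))
p2,d2=snapshot('scene');np.savez('s2.npz',p=p2,d=d2)
print(s['time_s'],s['ee_pos'],s['eef_rot'],s['joints'],s['force'],s['ft_torque'],s['finger_gap'])
x=Ro.from_rotvec(s['eef_rot']).as_matrix();print('yaw',np.degrees(np.arctan2(x[1,0],x[0,0])))
E
```

```text
5.15 [0.47815777 0.15522505 0.31702269] [ 2.81408530e+00  1.39655902e+00 -1.23160853e-03] [ 8.81612127e-02 -1.68967289e-01  1.82805847e+00 -3.08738781e-04
  1.48322311e+00  7.37658972e-01] [ 0.47172407 -0.12555864 -2.53323577] [-0.02961966  0.0365987  -0.02344255] 0.19863333426316493
yaw 52.78807976909882
```

View pics/w2.png

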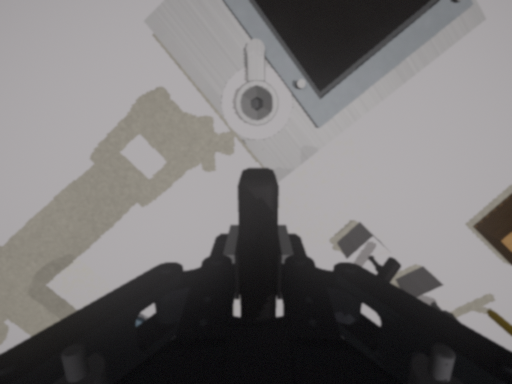

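The wrist view shows the clamp mouth at about (257,102), with its arm running nearly straight up the picture to (256,45). The key handle is gripped square at (258,240). Now a precise measurement of the rim and arm.

```bash
python3 - <<'E'
from h import *
f=np.load('w2.npz');p=f['p'];d=f['d'];c=dict(calibration('wrist'));c['R']=f['R'];c['t']=f['t']
P=pts(c,d);g=p.mean(-1)
# mouth: dark inside rim
sub=cv2.GaussianBlur(g.astype(np.float32),(3,3),0)
print(sub[102,228:288].round().astype(int));print(sub[70:135,257].round().astype(int))
m=(sub<125).astype(np.uint8);m[:78]=0;m[126:]=0;m[:,:234]=0;m[:,282:]=0
n,l,st,ce=cv2.connectedComponentsWithStats(m)
for k in range(1,n):
    if st[k,4]>30: print(st[k],ce[k],ray(c,*ce[k],.105))
m=(P[...,2]>.098)&(P[...,2]<.115);m[:30]=0;m[130:]=0;m[:,:225]=0;m[:,290:]=0
vv,uu=np.nonzero(m);W=np.array([ray(c,a,b,.105) for a,b in zip(uu,vv)])[:,:2];h=np.array([.526,.219])
for _ in range(15):
    D=W-h;rr=np.hypot(*D.T);ang=np.arctan2(D[:,1],D[:,0]);k=(rr<.032)&(rr>.012)&~((ang>.4)&(ang<1.5))
    A=np.c_[2*W[k],np.ones(k.sum())];x=np.linalg.lstsq(A,(W[k]**2).sum(1),rcond=None)[0];h=x[:2]
print('rim',h,k.sum());D=W-h;rr=np.hypot(*D.T);k=(rr>.033)&(rr<.08)&(abs(np.arctan2(D[:,1],D[:,0])-.93)<.5)
print('arm',np.degrees(np.arctan2(*D[k].mean(0)[::-1])),k.sum())
# seal plate black pad edges direction
b=(g<60).astype(np.uint8);b[100:]=0;n,l,st,ce=cv2.connectedComponentsWithStats(b);k=l[40,330];vv,uu=np.nonzero(l==k)
e=np.array([(uu[vv==v].min(),v) for v in range(10,75)]);a=ray(c,*np.polyval(np.polyfit(e[:,1],e[:,0],1),[10])[:1],10,.095);bb=ray(c,*np.polyval(np.polyfit(e[:,1],e[:,0],1),[75])[:1],75,.095)
print('pad left edge dir',np.degrees(np.arctan2(*(a-bb)[[1,0]])))
im=cv2.cvtColor(np.load('s2.npz')['p'],cv2.COLOR_RGB2BGR);cv2.imwrite('pics/s2.png',cv2.convertScaleAbs(cv2.resize(im[20:180,180:420],None,fx=3,fy=3),alpha=1.5))
E
```

```text
[172 172 171 167 158 148 142 144 153 160 161 155 142 127 118 115 114 114
 115 114 113 109 100  90  84  82  83  84  84  82  76  70  67  69  76  84
  89  91  92  92  92  92  96 110 132 152 164 167 165 163 163 167 170 171
 172 172 171 171 171 171]
[166 166 166 166 166 166 166 166 165 161 159 161 164 164 154 135 112  98
  94  94  94  95  95  95  95  93  87  77  70  71  76  80  82  83  83  82
  80  76  74  79  89 100 105 107 108 108 107 108 112 124 142 157 163 163
 160 160 165 170 172 172 172 172 172 172 172]
[242  86  30  34 798] [256.61779449 102.31954887] [0.52725698 0.22228256 0.105     ]
rim [0.52630724 0.22203475] 853
arm 54.01652151621073 637
pad left edge dir 92.5756193499381
```

View pics/s2.png

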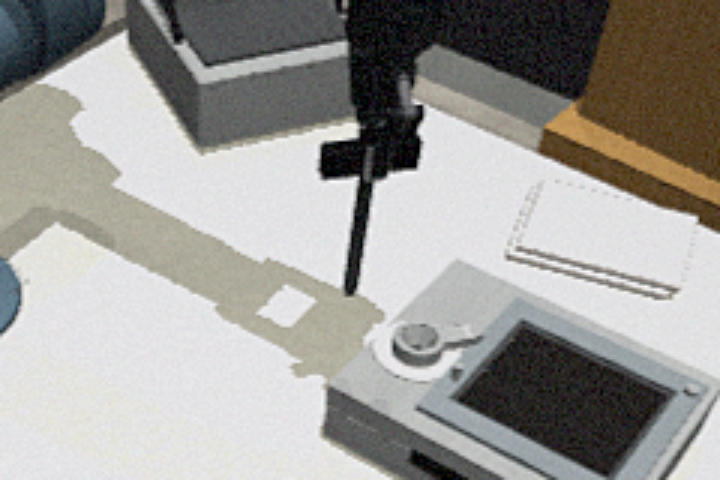

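The key hangs upright in the scene view, tip at crop (350,292), and the clamp is at (415,340). Moving over the clamp and lowering the tip to just above the rim.

>>> {"name": "move_arm", "arguments": {"plan": [[0,4.1,-0.1,0,0,0,0],[0,4.15,-0.1,0,0,0,0],[0,0,0,0,0,0,-1.2],[0,0,0,2,0,0,0],[0,0,0,2.5,0,0,0],[0,0,0,1,0,0,0],[0,0,0,0,0,0,0],[0,0,0,0,0,0,0]]}}

```text
time_s: 6.05
ee_pos: [0.5271, 0.2223, 0.2633]
eef_rot: [2.799, 1.426, 0.002]
force: [0.5, 0.5, -1.6]
finger_gap: 0.197
gripper_force: 69.1
```

```bash
python3 - <<'E'
from h import *
s=observe();print(s['time_s'],s['ee_pos'],s['force'],s['ft_torque'])
p,d=snapshot('scene');c=calibration('scene')
im=cv2.cvtColor(p,cv2.COLOR_RGB2BGR);cv2.imwrite('pics/s3.png',cv2.convertScaleAbs(cv2.resize(im[60:160,260:400],None,fx=5,fy=5),alpha=1.5))
def px(X): q=c['R']@X+c['t'];return (c['fx']*q[0]/q[2]+c['cx'],c['fy']*q[1]/q[2]+c['cy'])
for z in(.105,.122):print(px(np.array([.5265,.2221,z])))
E
```

```text
6.05 [0.5270611  0.22233606 0.26327572] [ 0.54988869  0.48889892 -1.60284438] [-0.02018969 -0.04451619 -0.03808093]
(np.float64(319.6552642238623), np.float64(131.61887751215053))
(np.float64(320.5363464097311), np.float64(127.47701677498863))
```

View pics/s3.png

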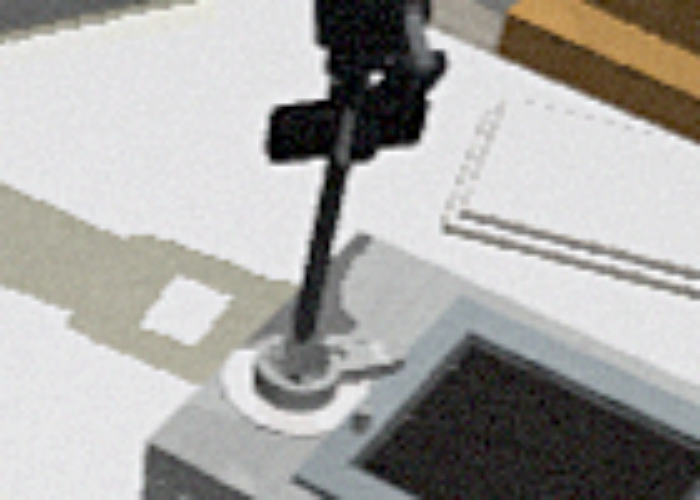

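The tip, at crop (302,340), sits just above the mouth centred near (298,368). A 2 mm shift, then down into the flare while watching the force.

>>> {"name": "move_arm", "arguments": {"plan": [[0,-0.2,0.1,0.5,0,0,0],[0,0,0,1,0,0,0],[0,0,0,1,0,0,0],[0,0,0,0.8,0,0,0],[0,0,0,0,0,0,0],[0,0,0,0,0,0,0]]}}

```text
time_s: 6.7
ee_pos: [0.5261, 0.2206, 0.2289]
eef_rot: [-2.799, -1.427, 0.001]
force: [-0.0, 0.1, -2.2]
finger_gap: 0.198
gripper_force: 69.2
```

>>> {"name": "move_arm", "arguments": {"plan": [[0,0,0,0.3,0,0,0],[0,0,0,0.3,0,0,0],[0,0,0,0.3,0,0,0],[0,0,0,0,0,0,0],[0,0,0,0,0,0,0]]}}

```text
time_s: 7.2
ee_pos: [0.5265, 0.2209, 0.2205]
eef_rot: [-2.798, -1.427, -0.002]
force: [1.3, 1.8, -2.4]
finger_gap: 0.197
gripper_force: 69.3
```

>>> {"name": "move_arm", "arguments": {"plan": [[0,0.05,0,0.3,0,0,0],[0,0,0,0.3,0,0,0],[0,0,0,0.3,0,0,0],[0,0,0,0,0,0,0],[0,0,0,0,0,0,0]]}}

```text
time_s: 7.7
ee_pos: [0.5265, 0.221, 0.2107]
eef_rot: [-2.799, -1.427, 0.0]
force: [3.2, 4.0, -3.0]
finger_gap: 0.199
gripper_force: 69.1
```

>>> {"name": "move_arm", "arguments": {"plan": [[0,0.1,0,0.3,0,0,0],[0,0,0,0.3,0,0,0],[0,0,0,0.3,0,0,0],[0,0,0,0,0,0,0],[0,0,0,0,0,0,0]]}}

```text
time_s: 8.2
ee_pos: [0.5269, 0.2217, 0.2018]
eef_rot: [-2.799, -1.427, 0.001]
force: [1.9, 2.2, -4.4]
finger_gap: 0.199
gripper_force: 69.2
```

>>> {"name": "move_arm", "arguments": {"plan": [[0,0.05,0,0.2,0,0,0],[0,0,0,0.2,0,0,0],[0,0,0,0,0,0,0],[0,0,0,0,0,0,0]]}}

```text
time_s: 8.6
ee_pos: [0.5279, 0.2222, 0.2006]
eef_rot: [2.798, 1.427, 0.001]
force: [-1.9, 1.1, 7.0]
finger_gap: 0.197
gripper_force: 70.7
```

The key bottomed at TCP z 0.2006, where 0.2005 was expected, with a 7 N push, so it is fully home. Turning clockwise.

>>> {"name": "move_arm", "arguments": {"plan": [[0,0,0,0,0,0,4],[0,0,0,0,0,0,5],[0,0,0,0,0,0,5],[0,0,0,0,0,0,5],[0,0,0,0,0,0,5],[0,0,0,0,0,0,5],[0,0,0,0,0,0,5],[0,0,0,0,0,0,0]]}}

```text
time_s: 9.4
ee_pos: [0.5282, 0.2219, 0.2006]
eef_rot: [3.093, 0.544, 0.003]
force: [-0.5, 0.5, 6.3]
finger_gap: 0.197
gripper_force: 70.6
```

```bash
cat >> h.py <<'E'
def st():
    s=observe();x=Ro.from_rotvec(s['eef_rot']).as_matrix();print(s['time_s'],s['ee_pos'].round(4),'yaw',np.degrees(np.arctan2(x[1,0],x[0,0])),s['force'].round(1),s['ft_torque'].round(3),s['finger_gap'],s['joints'][5])
E
python3 -c "
from h import *
st()"
```

```text
9.4 [0.5282 0.2219 0.2006] yaw 19.957954216059008 [-0.5  0.5  6.3] [0.189 0.292 0.07 ] 0.19699754544938786 1.4233639759256318
```

>>> {"name": "move_arm", "arguments": {"plan": [[0,0,0,0,0,0,5],[0,0,0,0,0,0,5],[0,0,0,0,0,0,5],[0,0,0,0,0,0,4],[0,0,0,0,0,0,3],[0,0,0,0,0,0,3],[0,0,0,0,0,0,0]]}}

```text
time_s: 10.1
ee_pos: [0.5282, 0.2215, 0.2006]
eef_rot: [3.137, -0.137, 0.003]
force: [-0.8, -0.8, 7.2]
finger_gap: 0.198
gripper_force: 70.6
```

```bash
python3 -c "
from h import *
st()
p,d=snapshot('scene')
im=cv2.cvtColor(p,cv2.COLOR_RGB2BGR);cv2.imwrite('pics/s4.png',cv2.convertScaleAbs(cv2.resize(im[60:160,260:400],None,fx=5,fy=5),alpha=1.5))"
```

```text
10.1 [0.5282 0.2215 0.2006] yaw -5.000772538960822 [-0.8 -0.8  7.2] [-0.126  0.336  0.048] 0.19769191146534368 1.8590632401397735
```

>>> {"name": "move_arm", "arguments": {"plan": [[0,0,0,0,0,0,2],[0,0,0,0,0,0,2],[0,0,0,0,0,0,2],[0,0,0,0,0,0,0]]}}

```text
time_s: 10.55
ee_pos: [0.5282, 0.2214, 0.2006]
eef_rot: [3.125, -0.301, 0.003]
force: [-1.7, -0.9, 6.2]
finger_gap: 0.197
gripper_force: 70.6
```

```bash
python3 -c "
from h import *
st()"
```

```text
10.55 [0.5282 0.2214 0.2006] yaw -10.985689615190815 [-1.7 -0.9  6.2] [-0.248  0.289  0.02 ] 0.19738469219580754 1.9635324845266033
```

>>> {"name": "move_arm", "arguments": {"plan": [[0,0,0,0,0,0,2],[0,0,0,0,0,0,2],[0,0,0,0,0,0,0]]}}

```text
time_s: 10.85
ee_pos: [0.5282, 0.2214, 0.2006]
eef_rot: [3.113, -0.409, 0.003]
force: [-0.8, -1.1, 7.4]
finger_gap: 0.194
gripper_force: 70.6
```

```bash
python3 -c "
from h import *
st()
p,d=snapshot('scene')
im=cv2.cvtColor(p,cv2.COLOR_RGB2BGR);cv2.imwrite('pics/s5.png',cv2.convertScaleAbs(cv2.resize(im[90:160,290:390],None,fx=7,fy=7,interpolation=cv2.INTER_CUBIC),alpha=1.5))"
```

```text
10.85 [0.5282 0.2214 0.2006] yaw -14.967997536335991 [-0.8 -1.1  7.4] [-0.327  0.453  0.064] 0.1944183504255642 2.033100485030567
```

View pics/s5.png

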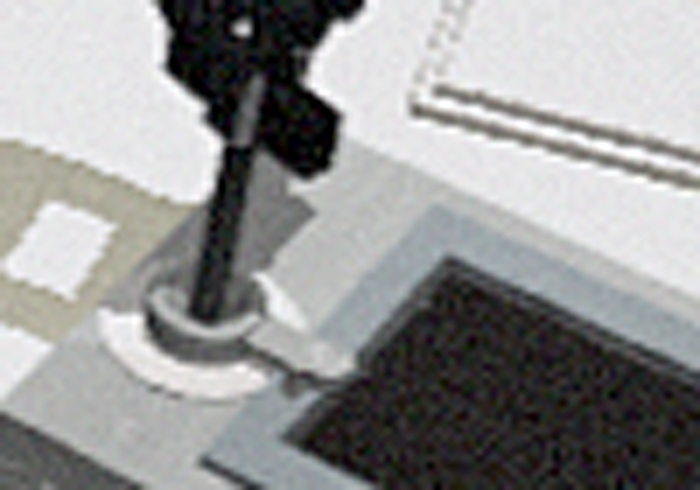

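The arm now lies in over the seal plate at crop (310,350), next to the pin at (290,380). A little further, to feel for the stop.

>>> {"name": "move_arm", "arguments": {"plan": [[0,0,0,0,0,0,1.5],[0,0,0,0,0,0,1.5],[0,0,0,0,0,0,0]]}}

```text
time_s: 11.2
ee_pos: [0.5281, 0.2213, 0.2006]
eef_rot: [3.101, -0.49, 0.003]
force: [-1.0, -0.5, 7.2]
finger_gap: 0.2
gripper_force: 70.6
```

```bash
cat > arm.py <<'E'
from h import *
st()
cc=calibration('scene');p,d=snapshot('scene');P=pts(cc,d);h=np.array([.5276,.2162])
m=(P[...,2]>.0985)&(P[...,2]<.115)&(np.hypot(P[...,0]-h[0],P[...,1]-h[1])<.09)
vv,uu=np.nonzero(m);W=np.array([ray(cc,a,b,.105) for a,b in zip(uu,vv)])[:,:2]
D=W-h;rr=np.hypot(*D.T);a=np.arctan2(D[:,1],D[:,0]);k=(rr>.036)&(rr<.076)&(abs(a-.1)<.5)
print('arm',np.degrees(np.median(a[k])),k.sum())
E
python3 arm.py
```

```text
11.2 [0.5281 0.2213 0.2006] yaw -17.957434528049834 [-1.  -0.5  7.2] [-0.335  0.408  0.123] 0.19953601845158114 2.0852459909892374
arm -1.4326175800268295 70
```

>>> {"name": "move_arm", "arguments": {"plan": [[0,0,0,0,0,0,2],[0,0,0,0,0,0,2],[0,0,0,0,0,0,0]]}}

```text
time_s: 11.55
ee_pos: [0.5281, 0.2213, 0.2006]
eef_rot: [3.082, -0.598, 0.003]
force: [-1.5, -0.8, 8.2]
finger_gap: 0.2
gripper_force: 70.7
```

```bash
python3 arm.py
```

```text
11.55 [0.5281 0.2213 0.2006] yaw -21.961666686334755 [-1.5 -0.8  8.2] [-0.357  0.446  0.086] 0.1997218181678501 2.1552447262161474
arm -1.707559527380605 69
```

```bash
python3 - <<'E'
from h import *
s,p,d,c=wrist();q,_=snapshot('scene')
np.savez('w6.npz',p=p,d=d,R=c['R'],t=c['t'])
a=cv2.resize(p[100:300,130:390],(520,400),interpolation=cv2.INTER_CUBIC);a=np.clip((a/255.)**.5*255,0,255).astype(np.uint8)
b=cv2.resize(q[85:165,300:353],(265,400),interpolation=cv2.INTER_CUBIC);b=np.clip((b/255.)**.6*255,0,255).astype(np.uint8)
cv2.imwrite('pics/m6.png',cv2.cvtColor(np.hstack([a,b]),cv2.COLOR_RGB2BGR))
E
```

```text
(no output)
```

View pics/m6.png

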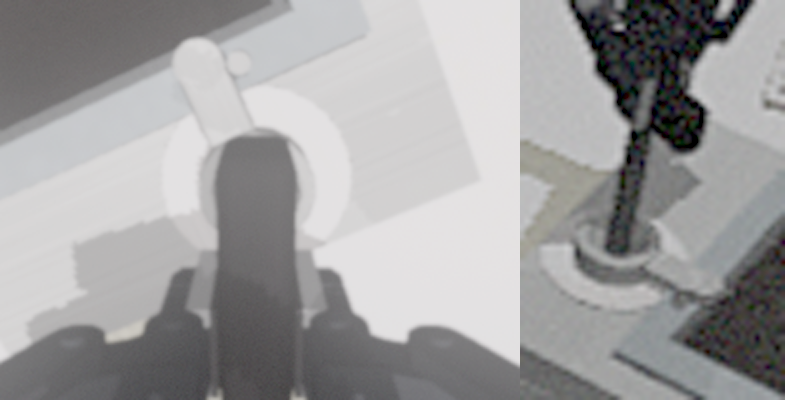

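The wrist view shows the pin at (236,62) right against the clockwise side of the clamp's arm, (198,60) to (230,130). Now I'll measure the arm's and the handle's angle in it.

```bash
python3 - <<'E'
from h import *
cl=calibration('wrist')
for n in('w2','w6'):
    f=np.load(n+'.npz');g=f['p'].max(-1).astype(int);d=f['d']
    for v in(170,175,185,195,205,215,220):
        r=g[v,215:305];u=np.nonzero(r<75)[0]+215;print(n,v,u.min(),u.max(),end=' | ')
    print()
f=np.load('w6.npz');c=dict(cl);c['R']=f['R'];c['t']=f['t'];P=pts(c,f['d'])
m=(P[...,2]>.098)&(P[...,2]<.115);m[:110]=0;m[165:]=0;m[:,:205]=0;m[:,257:]=0
vv,uu=np.nonzero(m);W=np.array([ray(c,a,b,.105) for a,b in zip(uu,vv)])[:,:2];h=np.array([.5272,.2215])
D=W-h;rr=np.hypot(*D.T);a=np.arctan2(D[:,1],D[:,0]);k=(rr>.034)&(rr<.074)
print('arm',np.degrees(np.median(a[k])),k.sum(),'tip',rr[abs(a-np.median(a[k]))<.3].max(), 'fit',np.degrees(np.arctan(np.polyfit(D[k,0],D[k,1],1))))
# pin and arm outlines, world
for uv in((248,131),(229,128),(258,185)):print(uv,ray(c,*uv,.105),P[uv[1],uv[0]])
st()
E
```

```text
w2 170 246 270 | w2 175 242 273 | w2 185 239 276 | w2 195 239 276 | w2 205 239 276 | w2 215 240 276 | w2 220 240 276 | 
w6 170 245 272 | w6 175 242 273 | w6 185 239 276 | w6 195 238 277 | w6 205 239 276 | w6 215 239 276 | w6 220 240 276 | 
arm 1.0026029253316981 1181 tip 0.07144579320820188 fit [-0.49867837  0.05566449]
(248, 131) [0.58236561 0.20863363 0.105     ] [0.58254212 0.20839129 0.10983861]
(229, 128) [0.59067565 0.22261086 0.105     ] [0.5906709  0.22291248 0.10222166]
(258, 185) [0.53532708 0.21840877 0.105     ] [0.56471393 0.20694755 0.23097079]
11.7 [0.5281 0.2213 0.2006] yaw -21.93762006217837 [-0.3 -1.3  7.4] [-0.351  0.467  0.098] 0.20158598963691282 2.154791288578299
```

>>> {"name": "move_arm", "arguments": {"plan": [[0,0,0,0,0,0,-4],[0,0,0,0,0,0,-4],[0,0,0,0,0,0,0]]}}

```text
time_s: 12.0
ee_pos: [0.5282, 0.2214, 0.2006]
eef_rot: [3.117, -0.379, 0.003]
force: [-0.9, -0.8, 6.7]
finger_gap: 0.201
gripper_force: 70.6
```

```bash
cat > arm2.py <<'E'
from h import *
st()
s,p,d,c=wrist();P=pts(c,d);h=np.array([.5272,.2215])
vv,uu=np.nonzero((P[...,2]>.098)&(P[...,2]<.115)&(np.hypot(P[...,0]-h[0],P[...,1]-h[1])<.08))
W=np.array([ray(c,a,b,.105) for a,b in zip(uu,vv)])[:,:2]
D=W-h;a=np.arctan2(D[:,1],D[:,0]);rr=np.hypot(*D.T);k=(rr>.036)&(rr<.074)&(abs(a)<.6)
k&=np.hypot(W[:,0]-.5824,W[:,1]-.2086)>.008
y=D[k,1];x=D[k,0]
for b in np.arange(.036,.072,.006):
    q=y[(x>=b)&(x<b+.006)]; print(int(b*1000),(np.percentile(q,[5,95])*1000).round(1) if len(q) else '',end=' ')
print('\narm',np.degrees(np.median(a[k])),k.sum());st()
E
python3 arm2.py
```

```text
12.0 [0.5282 0.2214 0.2006] yaw -13.884844730403184 [-0.9 -0.8  6.7] [-0.219  0.374  0.015] 0.20067698855421545 2.014148592318905
36 [-2.7 17.1] 41 [-1.9 18.1] 47 [-0.6 19.2] 53 [ 0.4 20.4] 59 [ 1.7 20.3] 65 [ 4.6 17.5] 
arm 10.25676974159811 1016
12.05 [0.5282 0.2214 0.2006] yaw -13.932550472687677 [-0.8 -0.5  6.7] [-0.242  0.367  0.026] 0.19891847136256502 2.0150099243616246
```

The clamp's arm followed the key back, so I'll compare all the wrist frames with one method before going on.

```bash
python3 - <<'E'
from h import *
cl=calibration('wrist');h=np.array([.5272,.2215])
def meas(p,d,c,rot):
    P=pts(c,d);vv,uu=np.nonzero((P[...,2]>.098)&(P[...,2]<.115)&(np.hypot(P[...,0]-h[0],P[...,1]-h[1])<.08))
    W=np.array([ray(c,a,b,.105) for a,b in zip(uu,vv)])[:,:2]-h
    r=np.deg2rad(rot);X=W@np.array([[np.cos(r),-np.sin(r)],[np.sin(r),np.cos(r)]])
    for b in np.arange(.03,.078,.006):
        q=X[(X[:,0]>=b)&(X[:,0]<b+.006)&(abs(X[:,1])<.03),1]
        print(round(b*1000),(np.percentile(q,[3,50,97])*1000).round(1) if len(q)>5 else '',end=' ')
    print()
for n,rot in(('w2',54),('w6',0)):
    f=np.load(n+'.npz');c=dict(cl);c['R']=f['R'];c['t']=f['t'];print(n);meas(f['p'],f['d'],c,rot)
s,p,d,c=wrist();np.savez('w7.npz',p=p,d=d,R=c['R'],t=c['t']);meas(p,d,c,10);st()
E
```

```text
w2
30 [-9.1  1.  11.2] 36 [-9.2  0.4 11. ] 42 [-9.3  1.3 10.9] 48 [-9.4  1.2 11.8] 54 [-9.5  1.  11.6] 60 [-8.4  1.5 11.4] 66 [-6.4  0.8  9. ] 72  
w6
30 [-8.6  1.4 11.6] 36 [-8.6  1.7 11.9] 42 [-8.2  2.  12.2] 48 [-15.9  -0.7  12.1] 54 [-17.2  -2.2  12.2] 60 [-7.3  2.4 12.6] 66 [-4.7  2.7 10.2] 72  
30 [-9.8  0.2 10.5] 36 [-10.    0.1  10.6] 42 [-22.1  -0.3  10.4] 48 [-26.8  -4.7  10.1] 54 [-24.9  -1.4  10.5] 60 [-9.5  0.4 10.4] 66 [-7.   0.5  8.1] 72  
12.1 [0.5282 0.2214 0.2006] yaw -13.943226803457046 [-0.9 -0.5  6.7] [-0.26   0.397  0.064] 0.2001576117745993 2.015196915694717
```

The depth on the handle top reads z = 0.231, exactly the seated height (0.061 + 0.170), so the key is home. It had simply dragged the clamp back about 8°. Turning clockwise to the stop again; this time I won't back off.

>>> {"name": "move_arm", "arguments": {"plan": [[0,0,0,0,0,0,3],[0,0,0,0,0,0,3],[0,0,0,0,0,0,3],[0,0,0,0,0,0,2],[0,0,0,0,0,0,0]]}}

```text
time_s: 12.6
ee_pos: [0.5281, 0.2212, 0.2006]
eef_rot: [3.065, -0.678, 0.003]
force: [-1.3, -1.4, 7.5]
finger_gap: 0.198
gripper_force: 70.7
```

```bash
cat > m.py <<'E'
from h import *
h=np.array([.5272,.2215])
st();s,p,d,c=wrist();P=pts(c,d);vv,uu=np.nonzero((P[...,2]>.098)&(P[...,2]<.115)&(np.hypot(P[...,0]-h[0],P[...,1]-h[1])<.08))
W=np.array([ray(c,a,b,.105) for a,b in zip(uu,vv)])[:,:2]-h
e=[]
for b in np.arange(.03,.066,.004):
    q=W[(W[:,0]>=b)&(W[:,0]<b+.004)&(abs(W[:,1])<.03),1]
    if len(q)>5:e.append((b+.002,np.percentile(q,97)))
e=np.array(e);k=np.polyfit(e[:,0],e[:,1],1);print('left edge angle',np.degrees(np.arctan(k[0])),'offset mm',k[1]*1000, 'pin-side angle by edge at 50mm',np.degrees(np.arcsin((np.polyval(k,.05)-.0103)/.05)))
E
python3 m.py
```

```text
12.6 [0.5281 0.2212 0.2006] yaw -24.96512454624524 [-1.3 -1.4  7.5] [-0.409  0.506  0.033] 0.19839364474404908 2.207657154581362
left edge angle 1.8508018113735722 offset mm 10.45993197525413 pin-side angle by edge at 50mm 2.03514228591919
```

The arm reads about 2°, against the pin and square to the sealer's near edge (yaw about 2.6°). I'll unload the downward push, release, rise, and check.

>>> {"name": "move_arm", "arguments": {"plan": [[0,0,0,-0.2,0,0,0],[4.5,0,0,0,0,0,0],[4.5,0,0,0,0,0,0],[4.5,0,0,0,0,0,0],[4.5,0,0,0,0,0,0],[4.5,0,0,-2,0,0,0],[4.5,0,0,-4,0,0,0],[4.5,0,0,-4,0,0,0]]}}

```text
time_s: 13.45
ee_pos: [0.5268, 0.2221, 0.3006]
eef_rot: [3.066, -0.679, -0.003]
force: [1.6, 0.7, -0.1]
finger_gap: 0.53
gripper_force: 0.0
```

>>> {"name": "move_arm", "arguments": {"plan": [[4.5,-3,0,0,0,0,0],[4.5,-4,0,0,0,0,0],[4.5,0,0,0,0,0,0],[4.5,0,0,0,0,0,0]]}}

```text
time_s: 13.85
ee_pos: [0.4636, 0.252, 0.3005]
eef_rot: [-3.068, 0.677, -0.001]
force: [-0.1, -0.6, -0.9]
finger_gap: 0.523
gripper_force: 0.0
```

```bash
python3 m.py; python3 - <<'E'
from h import *
s,p,d,c=wrist();q,_=snapshot('scene');np.savez('w8.npz',p=p,d=d,R=c['R'],t=c['t'])
P=pts(c,d);m=(P[...,2]>.222)&(P[...,2]<.245)&(p.max(-1)<75)&(np.hypot(P[...,0]-.527,P[...,1]-.221)<.08);W=P[m]
if m.sum()>20:
    w,V=np.linalg.eigh(np.cov(W[:,:2].T));print('handle',m.sum(),np.median(W,0),np.degrees(np.arctan2(V[1,1],V[0,1])),np.sqrt(12*w)*1000)
a=p[:, 100:420];b=q[70:160,290:365]
a=cv2.resize(a,(480,576));b=cv2.resize(b,(300,360),interpolation=cv2.INTER_CUBIC);b=np.vstack([b,np.zeros((216,300,3),np.uint8)])
o=np.hstack([a,b]);o=np.clip((o/255.)**.6*255,0,255).astype(np.uint8);cv2.imwrite('pics/f.png',cv2.cvtColor(o,cv2.COLOR_RGB2BGR))
E
```

```text
13.85 [0.4636 0.252  0.3005] yaw -24.907319785094703 [-0.1 -0.6 -0.9] [-0.002 -0.013 -0.017] 0.5233922963101216 2.288546910678276
left edge angle 0.3199936820409976 offset mm 12.518665575457668 pin-side angle by edge at 50mm 2.863592499829115
handle 2765 [0.52942408 0.22117709 0.23139265] 155.0171986734596 [16.95574768 85.82444714]
```

View pics/f.png

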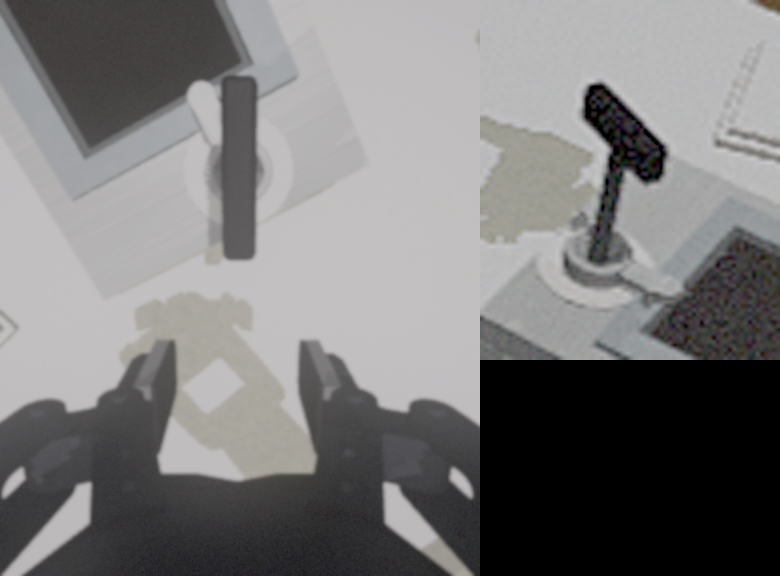

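The key stands let go in the socket and the clamp's arm lies over the seal plate. One last check of the arm's direction against the plate's own edges, with frames from before and after release.

```bash
python3 - <<'E'
from h import *
cl=calibration('wrist')
def lines(n):
    f=np.load(n+'.npz');c=dict(cl);c['R']=f['R'];c['t']=f['t'];p=f['p'];d=f['d'];P=pts(c,d);g=p.max(-1)
    # black pad rays at .093
    m=((g<75)&(P[...,2]>.07)&(P[...,2]<.12)&(P[...,0]>.56)).astype(np.uint8)
    m=cv2.morphologyEx(m,cv2.MORPH_OPEN,np.ones((3,3)))
    vv,uu=np.nonzero(m);W=np.array([ray(c,a,b,.093) for a,b in zip(uu,vv)])[:,:2]
    # near edge: min x per y bin, beyond arm
    e=[]
    for y in np.arange(W[:,1].min()+.008,W[:,1].max()-.008,.004):
        if abs(y-.222)<.022: continue
        q=W[abs(W[:,1]-y)<.002,0]
        if len(q)>5:e.append((y,np.percentile(q,1.5)))
    e=np.array(e);k=np.polyfit(e[:,0],e[:,1],1);r=e[:,1]-np.polyval(k,e[:,0]);o=abs(r)<.002;k=np.polyfit(e[o,0],e[o,1],1)
    print(n,'plate direction',-np.degrees(np.arctan(k[0])),o.sum(),len(e))
    # near edge of sealer: deck points
    m=(P[...,2]>.078)&(P[...,2]<.094)&(P[...,0]<.56);W=P[m];e=[]
    for y in np.arange(W[:,1].min()+.01,W[:,1].max()-.01,.004):
        q=W[abs(W[:,1]-y)<.002,0]
        if len(q)>5:e.append((y,np.percentile(q,3)))
    e=np.array(e)
    if len(e)>8:
        o=np.ones(len(e),bool)
        for _ in range(6):k=np.polyfit(e[o,0],e[o,1],1);r=abs(e[:,1]-np.polyval(k,e[:,0]));o=r<max(.002,np.median(r))
        print('  deck near edge',-np.degrees(np.arctan(k[0])),o.sum(),len(e))
    # arm centre line points left edge + right edge
    h=np.array([.5272,.2215]);m=(P[...,2]>.0985)&(P[...,2]<.113)&(np.hypot(P[...,0]-h[0],P[...,1]-h[1])<.08)
    vv,uu=np.nonzero(m);W=np.array([ray(c,a,b,.105) for a,b in zip(uu,vv)])[:,:2]-h
    L=[]
    for b in np.arange(.030,.064,.003):
        q=W[(W[:,0]>=b)&(W[:,0]<b+.003)&(abs(W[:,1])<.03),1]
        if len(q)>5:L.append((b+.0015,np.percentile(q,97),np.percentile(q,3)))
    L=np.array(L);print('  arm left edge',np.degrees(np.arctan(np.polyfit(L[:,0],L[:,1],1)[0])),(L[:,1]*1000).round(1),(L[:,2]*1000).round(1))
for n in('w6','w8'):lines(n)
E
```

```text
w6 plate direction 1.2589983256944535 9 23
  deck near edge -1.3508739700662684 28 57
  arm left edge 1.6589299620833415 [11.4 11.6 11.7 11.9 12.  12.2 12.2 12.  11.8 12.3 12.8 12.3] [ -8.8  -8.5  -8.6  -8.5  -8.2  -8.  -13.8 -16.6 -17.8 -16.4  -7.7  -6.9]
w8 plate direction 2.1822506171313116 24 24
  deck near edge 2.0440407121653354 51 69
  arm left edge 1.2299613953210036 [12.  12.5 12.1 12.2 12.2 12.7 12.3 12.9 13.3 13.  12.6 12.3] [  1.5   0.1  -1.3  -2.6  -3.9  -5.2  -6.6  -7.6  -9.5 -10.9  -8.6  -6. ]
```

The sealer's direction is about 2.1° and the arm's 1.2–1.9°, equal within error, so the clamp is at its stop. Handing in.

```bash
python3 -c "
from workcell import *
print(sign_off())"
```

```text
the job is handed in; nothing more can be done
None
```

The job is handed in with the large key fully home in the clamp socket and let go, and the clamp's arm at its stop by camera measurement (within about 1° of square to the sealer); I felt no clear torque rise there, the key ended about 27° ahead of the arm (stated play 10°), and I once backed off and dragged the clamp back 8° before re-turning it.

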